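# Gauge a formed brass channel in the bench caliper

## Robot

A 6-joint arm with a two-finger parallel gripper is mounted at the origin on the work surface. World frame = base frame: x ahead of the robot, y to its left, z up, the work surface at z = 0. Lengths are in mm, angles in degrees, forces in N, time in s.
With the tool pointing down it reaches from about 325 to 900 mm from the base axis. Payload 6.1 kg.
Tool frame: the origin (TCP) lies midway between the tips of the shut fingers; the grasp point (between the pads) lies 19 mm behind it (pinch_z is the distance from the TCP to the grasp point, in mm); z points along the fingers, y is the direction in which the jaws open and shut (so a half turn about z gives the same grasp; the last joint's range is limited). The gripper opens to 85 mm and grips with 20 to 120 N. Pads are 22 mm wide; open, the fingers measure 114 mm over their backs; the gripper's body (76 mm by 85 mm) begins 54 mm behind the grasp point. The pads swing forward as they close: fully open they stand 13 mm farther back than shut.
Start: joints at [-75.923, 12.628, 87.462, -0, 79.91, -7.225], TCP at [227.051, -582.292, 231.3] pointing down, gripper open.
Joint ranges: [-170.65, 170.65], [-52.31, 119.04], [5.05, 147.46], [-71.25, 251.25], [11.57, 151.72], [-153.62, 153.62]. Speed limits (degrees/s): [147.25, 147.25, 172.46, 180, 180, 180].

## Interface

Orientations are given as [roll, pitch, yaw] about the fixed x, y, z axes, in that order (R = Rz(yaw) Ry(pitch) Rx(roll)).
In Python, from cell import get_state, snapshot, finish_job, pinch_z gives the robot as it stands.
- The arm moves only by the tool apply_moves, never from a script. Its argument "targets" is a list of rows, each an object of numbers: "x", "y", "z": the shift along the tool's x, y, z in m; "spin": the turn about the tool's z in degrees. A call has 1 to 12 rows; each row is the pose to reach, as a shift and turn from the pose measured when the call began, along the tool's axes at that moment; what a row does not reach only later rows make up. A row lasts 1/10 s, in which the tool goes at most 50 mm and 8.59 degrees, less where a joint would pass 70% of its speed; a pose out of reach is approached as far as the arm can. A call with a gripper value outside its range is refused whole. "hand" is the gripper command: -1 is fully open, 1 is shut, values between are in proportion, set as the call begins (left out, the last holds). The fingers move at their own pace and stop on an object; "newtons" is the grip in N (left out, the last holds). Time passes only in rows, so rows that repeat a pose let the fingers close. It gives the time, the measured TCP pose, the force and the opening at its end, in the units of the state.
- get_state(): the state, without advancing time (a new reading comes with each control period).
- snapshot(name): name is "scene" or "top" or "wrist"; returns a dict with "img" (420x560x3 uint8, red, green, blue), "K" (3x3 intrinsics, pixels), "R" (3x3) and "t" (3): a world point X has camera coordinates R X + t; the wrist camera has in their place "hand_eye" (4x4, takes a point from camera to tool coordinates, whose origin is the TCP and whose axes are the flange's). Camera axes: x right, y down, z forward; pixel columns grow to the right and rows downward; lengths in mm; the calibration is good to about 2 mm. A picture is of the moment at which its call begins: read the wrist's pose just before it. There is no depth.
- finish_job(): hands the job in, once; it reports no verdict.
The state is a dict: "time": time; "joint_positions": joint angles; "joint_vel": joint speeds; "joint_torque": joint torques, N m; "position": TCP position; "ee_rot": TCP orientation; "wrist_force": force on the tool from outside, world axes, zero at the start; "wrist_torque": the same for the moment, N m; "width": finger opening in mm.
Only numpy, scipy, OpenCV 4.12 (cv2) and the standard library are available. Lean on these libraries where they do the work, as an engineer would, in place of code of your own. Each camera call takes 0.05 s, during which the arm holds its last target.

## Task

Lift the formed brass channel out of the forming block and set it down, open side up, on the gauging board between the caliper's open jaws, lying lengthwise along the jaws with at least half of the jaws' length on it. Then gently slide the caliper shut across the channel's width until both jaws press on its side walls, and let go with the jaws still closed on it. Leave the other things on the bench where they are.

Things in the scene. Friction and masses are not known exactly. Their poses are not given: they have to be found in the camera images.
- channel: the part: a loose U-shaped brass channel, 64 mm long (its x) x 20 wide (its y) x 16 high (its z, open side up), walls and floor 2 mm, 40 to 75 g. Origin: centre of its underside. It starts lying lengthwise in the wide middle groove of the forming block, its two side walls standing 9 mm proud of the block's top
- forming_block: dark steel forming block fixed to the bench, 70 (x) x 90 (y) x 32 mm high, three grooves 7 mm deep along its x, open at both ends; the middle one is 23 mm wide with its floor 25 mm above the bench. Origin: centre of its underside
- gauge_board: plywood board fixed to the bench, 150 (x) x 270 (y) x 18 mm, with a 150 mm digital caliper clamped flat on it. Caliper beam (16 wide, 4 thick) along board y, centred at x = +28 mm. Bare board from x = -75 mm to the beam's edge at +20. Clamps with brass screws, up to 24 mm above the board, hold the beam's ends at y = -123 to -107 and +95 to +131 mm. Origin: centre of underside
- jaw_face (a point): point in the plane of the fixed jaw's measuring face (looking to board -y), halfway along the jaw, at the board's top (18 mm above the bench). The jaws reach 40 mm from the beam's edge towards board -x, 20 mm either way of this point, are 8 to 16 mm wide and lie 4 to 8 mm above the board. Axes as the board's: x along the jaws towards the beam, -y towards the moving jaw
- moving_face (a point): the same point on the moving jaw: in the plane of its measuring face (looking to board +y), halfway along it, at the height of the board's top. The moving jaw is the fixed jaw mirrored, carried by the slide; axes as the board's
- caliper_slide (a joint): gap between the jaws in m: 0 shut, up to 0.10. Grows as the slide moves to board -y; push to board +y to shut. Starts at 0.062 to 0.080. Friction of about 2 N holds it where it is left; no spring. Reads 0.020 when shut square on the channel's width
- slide_grip (a point): top of the slide's grey housing, 17 mm above the board, where to grip it. Housing: 36 mm across the beam (board x, centred here), from 32 mm towards -y to 34 mm towards +y (the jaw face); underside 2.5 mm, top 17 mm above the board. Sides flat from 16 mm towards -y (roller and lock screw stand out 5 to 7 mm beyond that) to 18 mm towards +y (jaws); rear (-y) face free to push
- forming_bar: loose bright steel forming bar, 95 x 15.5 x 15.5 mm, lying on the bench beside the forming block; leave it alone; origin centre of underside
- mallet: loose mallet with a tan cylindrical head (42 mm dia., 85 long) and wooden handle, lying on the bench near the robot; leave it alone; origin near the head, at bench level
- pliers: loose red-handled pliers lying flat, about 130 x 45 x 12 mm; leave them alone; origin under the rivet
- wax_tin: loose round polishing-wax tin, 68 mm dia. x 22 mm, aluminium lid; leave it alone; origin centre of underside
- teal_box: loose empty turquoise box, 75 x 50 x 45 mm; leave it alone; origin centre of underside
- punch_box: loose turquoise box 60 x 36 x 32 mm holding eight dark steel punches (67 mm high overall); leave it alone; origin centre of underside
- brass_strip: loose flat brass strip, 85 x 46 x 5 mm, lying on the bench; leave it alone; origin centre of underside
Not all that is in view belongs to the job. Of the things like the channel, leave any that is green; of the rest the smaller one is meant.

How it is judged:
By the outcome, as a careful person would: the job done as asked, in the order asked, and still so for the second after the job is handed in, with the robot touching nothing.
It also fails if it takes over 58 s, if anything falls off the work surface, if the arm or the gripper's body presses on something with over 40 N, if the wrist force passes 120 N, or if a joint passes its speed limit or range.

## Working session

There is one attempt and no reset: what is moved stays moved. The work goes in short steps, Python scripts to look and compute and a tool call to move; the robot and the scene stay as the last step left them, time stands still between calls to the robot, and variables do not carry over. Pictures are saved under pics/ and viewed, and the job is handed in when it is done.

Besides the shell and the picture viewer there is one more tool, called after "Request:" by a JSON object that holds its "name" and its "arguments". apply_moves: Moves the arm, as the interface text tells. Its arguments: {"type":"object","properties":{"targets":{"type":"array"},"hand":{"type":"number"},"newtons":{"type":"number"}},"required":["targets"]}

```bash
ls; mkdir -p pics
python3 - <<'E'
from cell import *
import cv2,pickle
print(get_state(), pinch_z)
for n in ("scene","top"):
    s=snapshot(n); cv2.imwrite(f"pics/{n}0.png",s["img"][:,:,::-1]); pickle.dump(s,open(f"{n}0.pkl","wb")); print({k:v for k,v in s.items() if k!="img"})
E
```

```text
pics
{'time': 0.0, 'joint_positions': array([-7.59236029e+01,  1.26774687e+01,  8.75266568e+01, -1.45674392e-03,
        7.99107619e+01, -7.22529652e+00]), 'joint_vel': array([ 0.03625622, -0.01449967, -0.10615821,  0.08697465,  0.0852082 ,
        0.0514189 ]), 'joint_torque': array([ 6.79667955e-04, -4.96895099e+01, -3.89393306e+01, -1.34614702e-04,
        1.11164982e-02,  7.97590729e-06]), 'position': array([ 226.88307928, -581.70093982,  230.1669367 ]), 'ee_rot': array([-1.79885845e+02, -1.30271937e-02,  2.13019373e+01]), 'wrist_force': array([-0.11247711,  0.13530951, -0.26717291]), 'wrist_torque': array([ 0.02207561,  0.00412892, -0.01057612]), 'width': 85.12595616241921} 18.700000000000003
{'K': array([[525.40649841,   0.        , 282.63967026],
       [  0.        , 525.40649841, 207.53988371],
       [  0.        ,   0.        ,   1.        ]]), 'R': array([[ 0.53445137,  0.84504702,  0.01603965],
       [ 0.52639131, -0.31794965, -0.78855577],
       [-0.6612669 ,  0.42988785, -0.61475404]]), 't': array([-307.3868967 , -243.69156485, 2123.08129047])}
{'K': array([[386.14555175,   0.        , 273.95549768],
       [  0.        , 386.14555175, 209.49681673],
       [  0.        ,   0.        ,   1.        ]]), 'R': array([[-0.00513581, -0.9999418 , -0.00948795],
       [-0.99702922,  0.00584958, -0.07680175],
       [ 0.07685278,  0.00906532, -0.99700124]]), 't': array([ -19.35347462,  578.48612175, 1158.35731285])}
```

View pics/scene0.png

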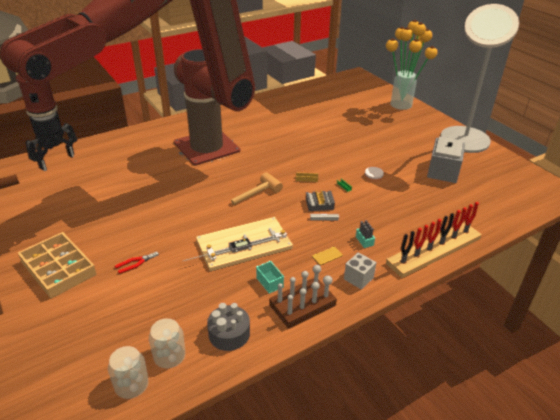

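View pics/top0.png

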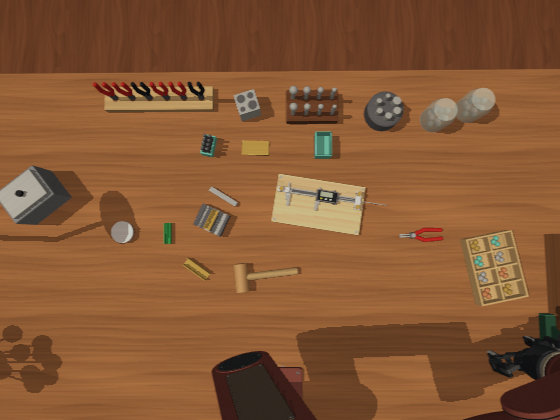

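Run:
```python
import cv2
a=cv2.imread("pics/top0.png")
cv2.imwrite("pics/c1.png",cv2.resize(a[180:290,150:250],None,fx=5.4,fy=5.4,interpolation=cv2.INTER_CUBIC))
cv2.imwrite("pics/c2.png",cv2.resize(a[165:245,265:375],None,fx=7,fy=7,interpolation=cv2.INTER_CUBIC))
```

```text
(no output)
```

View pics/c1.png

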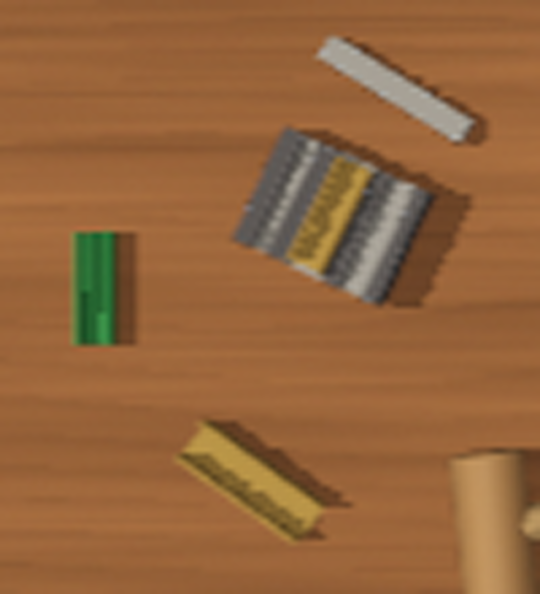

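View pics/c2.png

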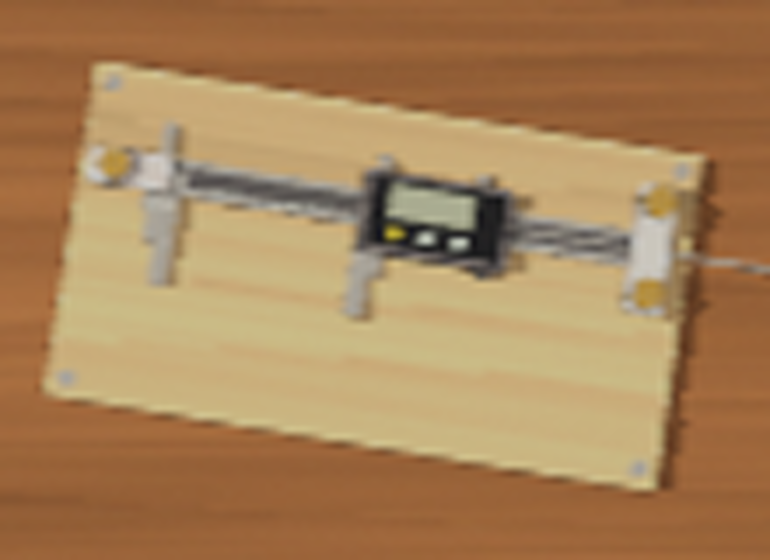

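Three look-alikes in the top view: the brass one in the block (212,219), the green one (168,233), excluded, and a loose brass one (197,268), longer. The one in the block matches the description, and the crop shows it lying in the middle groove. Next I measure it and the board.

```bash
cat > h.py <<'E'
import numpy as np,cv2
from scipy.spatial.transform import Rotation as Ro
def cam(s,st=None):
    K=s["K"]
    if "R" in s: return K,np.array(s["R"]),np.array(s["t"])
    p=np.array(st["position"]);R=Ro.from_euler("xyz",st["ee_rot"],degrees=True).as_matrix()
    H=np.array(s["hand_eye"]); Rw=R@H[:3,:3]; tw=R@H[:3,3]+p
    return K,Rw.T,-Rw.T@tw
def ray(c,uv,z):
    K,R,t=c; uv=np.atleast_2d(uv).astype(float)
    d=(np.linalg.inv(K)@np.c_[uv,np.ones(len(uv))].T).T@R
    o=-R.T@t
    return o+d*((z-o[2])/d[:,2])[:,None]
def proj(c,X):
    K,R,t=c; q=(K@(R@np.atleast_2d(X).T+t[:,None])).T; return q[:,:2]/q[:,2:]
E
python3 - <<'E'
from h import *; import pickle
s=pickle.load(open("top0.pkl","rb"));c=cam(s)
hsv=cv2.cvtColor(s["img"],cv2.COLOR_RGB2HSV)
print("cham",np.median(hsv[215:223,208:215].reshape(-1,3),0),"board",hsv[220,300],"table",hsv[250,300])
def crop(x0,y0,f,pts): return np.array(pts)/f+[x0,y0]
# board corners from crop c2
b=crop(265,165,7,[[97,63],[708,155],[657,490],[43,395]])
B=ray(c,b,18);print("board",B.round(1),np.linalg.norm(np.diff(B,axis=0),axis=1),B.mean(0), np.degrees(np.arctan2(*( (B[0]-B[1])[1::-1]))))
k=crop(150,180,5.4,[[287,127],[435,195],[382,305],[233,240]])
k=ray(c,k,32);print("block",k.round(1),np.linalg.norm(np.diff(k,axis=0),axis=1),k.mean(0))
e=ray(c,crop(150,180,5.4,[[335,153],[374,168],[325,276],[287,258]]),41);print("chan",e.round(1),np.linalg.norm(np.diff(e,axis=0),axis=1),e.mean(0))
g=ray(c,crop(150,180,5.4,[[205,420],[328,515],[300,543],[177,460]]),20);print("loose",np.linalg.norm(np.diff(g,axis=0),axis=1),g.mean(0))
for n,p,z in [("fixedjaw tip",[160,285],26),("movjaw",[358,318],26),("hous",[440,222],35)]:
    print(n,ray(c,crop(265,165,7,[p]),z).round(1))
E
```

```text
cham [ 20.  162.  134.5] board [ 20  98 202] table [ 13 159 156]
board [[ 688.6  -38.2   18. ]
 [ 646.  -306.3   18. ]
 [ 499.3 -280.7   18. ]
 [ 542.1  -13.7   18. ]] [271.46893318 148.91697404 270.43979184] [ 593.98163839 -159.73424664   18.        ] 80.96524243913396
block [[597.1 192.6  32. ]
 [558.3 109.   32. ]
 [496.8 138.5  32. ]
 [533.6 222.3  32. ]] [92.13987018 68.13224785 91.59692705] [546.46684648 165.60486958  32.        ]
chan [[581.5 163.9  41. ]
 [573.  142.   41. ]
 [513.  168.9  41. ]
 [523.1 190.2  41. ]] [23.445642   65.76201896 23.52107355] [547.66509182 166.25730611  41.        ]
loose [87.74504385 21.95962376 83.71794927] [396.81466942 212.5610157   20.        ]
fixedjaw tip [[589.4 -65.   26. ]]
movjaw [[ 574.5 -151.    26. ]]
hous [[ 615.2 -186.    35. ]]
```

```bash
cat >> h.py <<'E'
def rel(st,X,psi):
    R=Ro.from_euler("xyz",st["ee_rot"],degrees=True).as_matrix()
    d=R.T@(np.array(X)-st["position"])
    s=-(psi-st["ee_rot"][2]); s=(s+180)%360-180
    print("rel m",(d/1000).round(4),"spin",round(s,2),"norm",np.linalg.norm(d).round(1))
E
python3 - <<'E'
from h import *; from cell import *
st=get_state(); s=snapshot("wrist"); print(s["hand_eye"],s["K"]); cv2.imwrite("pics/w0.png",s["img"][:,:,::-1])
rel(st,[545,166,200],-24.4)
E
```

```text
[[ 2.22948097e-04 -9.50199562e-01 -3.11642012e-01  8.03861910e+01]
 [ 9.99999823e-01  4.01182662e-05  5.93076965e-04 -3.45519944e-01]
 [-5.51038935e-04 -3.11642089e-01  9.50199403e-01 -1.42263280e+02]
 [ 0.00000000e+00  0.00000000e+00  0.00000000e+00  1.00000000e+00]] [[298.30945699   0.         281.34715845]
 [  0.         298.30945699 208.04516321]
 [  0.           0.           1.        ]]
rel m [ 0.568  -0.5811  0.0314] spin 45.7 norm 813.2
```

View pics/w0.png

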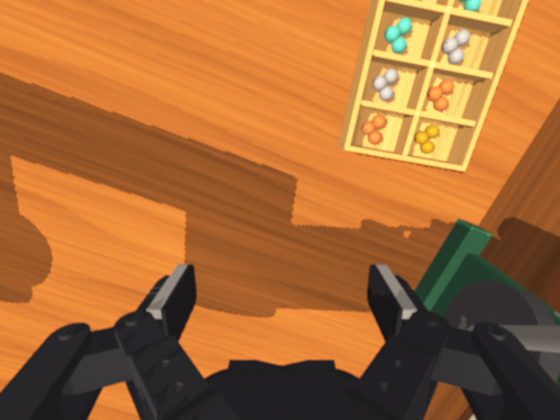

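The wrist view at the start shows only the tray and the fingertips, around (180,290) and (395,290). I'll go over the board first, since it's on the way.

Run:
```python
from h import *; from cell import *
rel(get_state(),[570,-150,150],-9)
```

```text
rel m [ 0.4765 -0.2776  0.0809] spin 30.31 norm 557.3
```

Request:
{"name": "apply_moves", "arguments": {"targets": [{"x": 0.04, "y": -0.023, "z": 0.007, "spin": 3}, {"x": 0.08, "y": -0.046, "z": 0.014, "spin": 6}, {"x": 0.12, "y": -0.07, "z": 0.02, "spin": 9}, {"x": 0.16, "y": -0.093, "z": 0.027, "spin": 12}, {"x": 0.2, "y": -0.116, "z": 0.034, "spin": 15}, {"x": 0.24, "y": -0.14, "z": 0.04, "spin": 18}, {"x": 0.28, "y": -0.163, "z": 0.047, "spin": 21}, {"x": 0.32, "y": -0.186, "z": 0.054, "spin": 24}, {"x": 0.36, "y": -0.21, "z": 0.06, "spin": 26}, {"x": 0.4, "y": -0.233, "z": 0.068, "spin": 28}, {"x": 0.44, "y": -0.256, "z": 0.075, "spin": 30}, {"x": 0.477, "y": -0.278, "z": 0.08, "spin": 30.3}], "hand": -1, "newtons": 30}}

```text
time: 1.35
position: [571.0, -147.4, 150.1]
ee_rot: [-179.9, 0.1, -9.0]
wrist_force: [0.3, 0.1, -0.0]
width: 85.6
```

Request:
{"name": "apply_moves", "arguments": {"targets": [{"x": 0.0, "y": 0.0, "z": 0.0}, {"x": 0.0, "y": 0.0, "z": 0.0}]}}

```text
$.targets[0]: bad value
```

```bash
cat >> h.py <<'E'
def shot(n):
    import pickle
    from cell import get_state,snapshot
    st=get_state(); s=snapshot("wrist"); cv2.imwrite(f"pics/{n}.png",s["img"][:,:,::-1]); pickle.dump((st,s),open(n+".pkl","wb"))
    print(st["time"],st["position"].round(1),st["ee_rot"].round(2),np.abs(st["joint_vel"]).max().round(2))
    return st,s
E
python3 - <<'E'
from h import *
st,s=shot("w1")
E
```

```text
1.35 [ 571.  -147.4  150.1] [-1.7991e+02  8.0000e-02 -9.0400e+00] 42.57
```

View pics/w1.png

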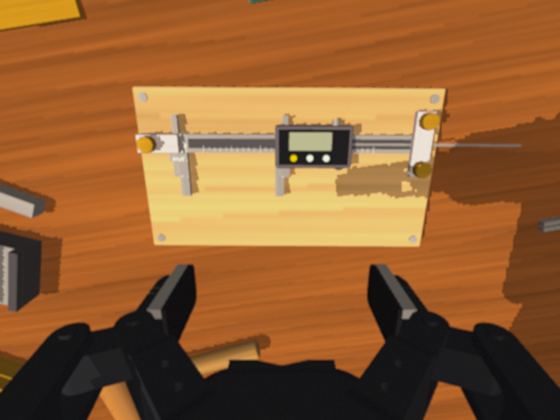

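Request:
{"name": "apply_moves", "arguments": {"targets": [{"x": 0.02, "y": 0.0, "z": 0.0, "spin": 0.0}, {"x": 0.02, "y": 0.0, "z": 0.0, "spin": 0.0}, {"x": 0.02, "y": 0.0, "z": 0.0, "spin": 0.0}]}}

```text
time: 1.7
position: [593.1, -145.1, 149.0]
ee_rot: [-179.7, 0.1, -8.8]
wrist_force: [0.4, -0.5, -0.2]
width: 85.6
```

Run:
```python
from h import *
st,s=shot("w2")
a=s["img"][:,:,::-1]
cv2.imwrite("pics/w2c.png",cv2.resize(a[80:290,120:460],None,fx=2.35,fy=2.35,interpolation=cv2.INTER_CUBIC))
```

```text
1.7 [ 593.1 -145.1  149. ] [-1.7969e+02  8.0000e-02 -8.8200e+00] 1.03
```

View pics/w2c.png

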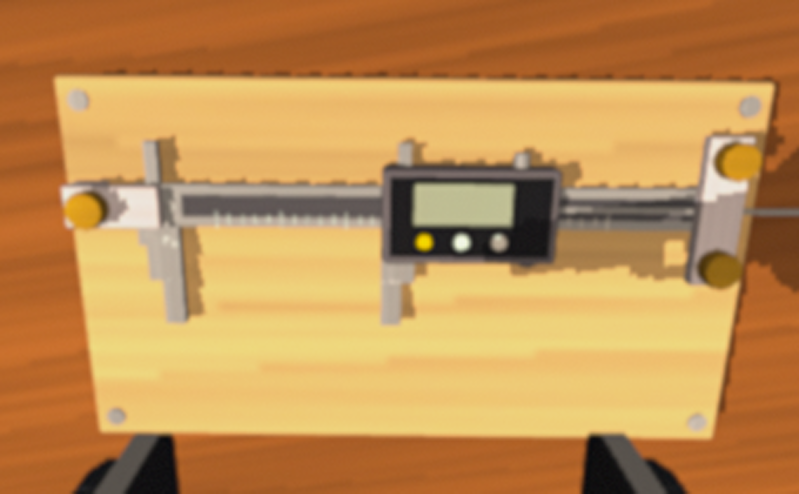

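Run:
```python
from h import *; import pickle
st,s=pickle.load(open("w2.pkl","rb"));c=cam(s,st)
cr=lambda p:np.array(p)/2.35+[120,80]
B=ray(c,cr([[55,76],[775,83],[713,438],[100,431]]),18);print(B.round(1),np.linalg.norm(np.diff(B,axis=0),axis=1).round(1),B.mean(0).round(1))
for i,j in((0,1),(3,2)):print(np.degrees(np.arctan2(*(B[j]-B[i])[1::-1])))
for i,j in((1,2),(0,3)):print(np.degrees(np.arctan2(*(B[j]-B[i])[1::-1])))
psi=np.radians(-9);o=B.mean(0)
def tb(X): 
    d=X-o; return np.c_[d[:,0]*np.cos(psi)+d[:,1]*np.sin(psi),-d[:,0]*np.sin(psi)+d[:,1]*np.cos(psi)].round(1)
print("jaws b",tb(ray(c,cr([[187,320],[183,228],[381,323]]),26)))
H=ray(c,cr([[384,168],[560,168],[557,262],[382,264]]),35);print("hous",tb(H),H.mean(0).round(1))
st1,s1=get=None,None
```

```text
[[ 689.1  -36.9   18. ]
 [ 645.7 -300.9   18. ]
 [ 499.3 -277.2   18. ]
 [ 543.   -12.6   18. ]] [267.5 148.3 268.3] [ 594.3 -156.9   18. ]
-99.34019575602014
-99.38917334025557
170.82782591843315
170.52843345049135
jaws b [[-18.4  89.8]
 [ 19.3  88.2]
 [-19.3  11.7]]
hous [[ 43.7  10.8]
 [ 43.9 -52.8]
 [  8.8 -54.6]
 [  7.7  11.4]] [ 616.6 -182.    35. ]
```

The wrist and top views agree within 3 mm:
- **Board:** centre about (594,-157), yaw -9.35.
- **Jaw gap:** about 77 mm, inside the range given.
- **Housing:** 35 x 65 mm, matching the description.

Next, the channel.

Run:
```python
from h import *; from cell import *
rel(get_state(),[565,158,150],-24.4)
```

```text
rel m [-0.0742 -0.2955  0.0008] spin 15.53 norm 304.7
```

Request:
{"name": "apply_moves", "arguments": {"targets": [{"x": -0.01, "y": -0.04, "z": 0.0, "spin": 2}, {"x": -0.02, "y": -0.08, "z": 0.0, "spin": 4}, {"x": -0.03, "y": -0.12, "z": 0.0, "spin": 6}, {"x": -0.04, "y": -0.16, "z": 0.0, "spin": 8}, {"x": -0.05, "y": -0.2, "z": 0.0, "spin": 10}, {"x": -0.06, "y": -0.24, "z": 0.0, "spin": 12}, {"x": -0.068, "y": -0.27, "z": 0.0, "spin": 14}, {"x": -0.074, "y": -0.295, "z": 0.0, "spin": 15.5}, {"x": -0.074, "y": -0.295, "z": 0.0, "spin": 15.5}, {"x": -0.074, "y": -0.295, "z": 0.0, "spin": 15.5}]}}

```text
time: 2.75
position: [564.7, 156.9, 150.9]
ee_rot: [-179.8, 0.1, -24.3]
wrist_force: [0.8, -0.7, 0.3]
width: 85.6
```

Run:
```python
from h import *
st,s=shot("w3")
a=s["img"][:,:,::-1]
cv2.imwrite("pics/w3c.png",cv2.resize(a[90:290,200:360],None,fx=3,fy=3,interpolation=cv2.INTER_CUBIC))
```

```text
2.75 [564.7 156.9 150.9] [-1.7975e+02  1.5000e-01 -2.4320e+01] 1.42
```

View pics/w3.png

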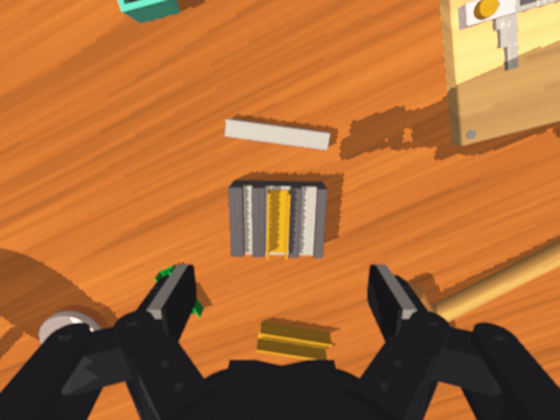

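View pics/w3c.png

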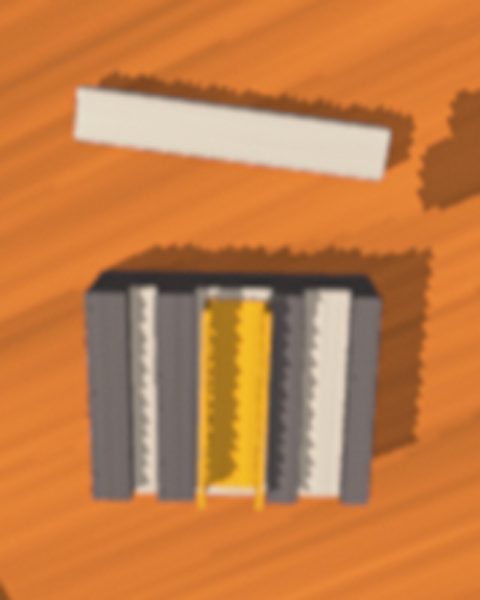

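Run:
```python
from h import *; import pickle
st,s=pickle.load(open("w3.pkl","rb"));c=cam(s,st)
cr=lambda p:np.array(p)/3+[200,90]
hsv=cv2.cvtColor(s["img"],cv2.COLOR_RGB2HSV); m=cv2.inRange(hsv,(19,140,90),(32,255,255)); m[:175]=0;m[270:]=0;m[:,:255]=0;m[:,305:]=0
ys,xs=np.nonzero(m)
for r in range(ys.min(),ys.max()+1,8): q=xs[ys==r]; print(r,q.min(),q.max(),end="; ")
print(ys.min(),ys.max())
e=ray(c,cr([[202,303],[273,303],[265,509],[198,509]]),41);print(e.round(1),np.linalg.norm(np.diff(e,axis=0),axis=1).round(1),e.mean(0).round(1))
d=(e[0]+e[1]-e[2]-e[3])/2;print("axis",np.degrees(np.arctan2(d[1],d[0])),np.linalg.norm(d))
k=ray(c,cr([[88,291],[380,296],[369,503],[94,497]]),32);print("block",np.linalg.norm(np.diff(k,axis=0),axis=1).round(1),k.mean(0).round(1))
d=(k[0]+k[1]-k[2]-k[3])/2;print("axis",np.degrees(np.arctan2(d[1],d[0])))
d=(k[0]+k[3]-k[1]-k[2])/2;print("axis",np.degrees(np.arctan2(d[1],d[0]))-90)
```

```text
191 269 287; 199 268 289; 207 268 289; 215 268 288; 223 267 288; 231 267 287; 239 267 287; 247 267 286; 255 267 286; 191 258
[[581.8 163.6  41. ]
 [573.3 144.7  41. ]
 [513.  174.   41. ]
 [521.6 193.2  41. ]] [20.7 67.  21.1] [547.4 168.8  41. ]
axis -26.05312869607224 67.00547193410557
block [87.7 69.3 89.3] [547.2 169.6  32. ]
axis -25.173126957608954
axis -25.421311259275825
```

Run:
```python
from h import *; from cell import *
rel(get_state(),[547.5,168,50],-25.4)
```

```text
rel m [-0.0204 -0.003   0.101 ] spin 1.02 norm 103.0
```

Request:
{"name": "apply_moves", "arguments": {"targets": [{"x": -0.01, "y": -0.002, "z": 0.02, "spin": 1}, {"x": -0.02, "y": -0.003, "z": 0.05, "spin": 1}, {"x": -0.0204, "y": -0.003, "z": 0.08, "spin": 1}, {"x": -0.0204, "y": -0.003, "z": 0.101, "spin": 1}, {"x": -0.0204, "y": -0.003, "z": 0.101, "spin": 1}, {"x": -0.0204, "y": -0.003, "z": 0.101, "spin": 1}], "hand": -0.2}}

```text
time: 3.4
position: [547.7, 166.7, 50.2]
ee_rot: [-179.8, 0.2, -25.5]
wrist_force: [0.6, -0.9, -0.1]
width: 51.0
```

Run:
```python
from h import *
from cell import *
st,s=shot("w4"); print(st["width"])
rel(st,[547.5,168,34],-25.4)
```

```text
3.4 [547.7 166.7  50.2] [-1.7978e+02  1.7000e-01 -2.5470e+01] 1.76
50.98876036715845
rel m [-0.0007 -0.001   0.0162] spin -0.07 norm 16.2
```

View pics/w4.png

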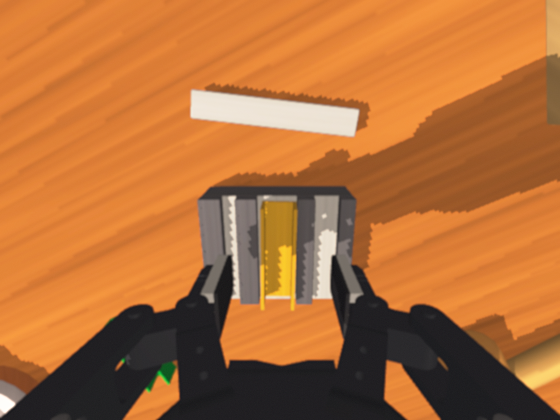

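The channel (columns 262–296) sits between the fingers (228 and 335), so I go down.

Request:
{"name": "apply_moves", "arguments": {"targets": [{"x": -0.0005, "y": -0.0005, "z": 0.008, "spin": 0.0}, {"x": -0.0005, "y": -0.0005, "z": 0.016, "spin": 0.0}, {"x": -0.0005, "y": -0.0005, "z": 0.0162, "spin": 0.0}, {"x": -0.0005, "y": -0.0005, "z": 0.0162, "spin": 0.0}]}}

```text
time: 3.85
position: [548.1, 167.8, 34.7]
ee_rot: [-179.7, 0.1, -25.4]
wrist_force: [0.6, -0.2, -0.3]
width: 51.1
```

Request:
{"name": "apply_moves", "arguments": {"targets": [{"x": 0.0, "y": 0.0, "z": 0.0, "spin": 0.0}, {"x": 0.0, "y": 0.0, "z": 0.0, "spin": 0.0}, {"x": 0.0, "y": 0.0, "z": 0.0, "spin": 0.0}, {"x": 0.0, "y": 0.0, "z": 0.0, "spin": 0.0}, {"x": 0.0, "y": 0.0, "z": 0.0, "spin": 0.0}, {"x": 0.0, "y": 0.0, "z": 0.0, "spin": 0.0}], "hand": 1, "newtons": 30}}

```text
time: 4.45
position: [548.5, 168.0, 35.1]
ee_rot: [-179.7, 0.1, -25.4]
wrist_force: [0.2, -0.2, 2.3]
width: 19.3
```

Run:
```python
from h import *
st,s=shot("w5"); print(st["width"],st["wrist_force"])
cv2.imwrite("pics/w5c.png",cv2.resize(s["img"][150:350,180:380,::-1],None,fx=3,fy=3,interpolation=cv2.INTER_CUBIC))
```

```text
4.45 [548.5 168.   35.1] [-1.797e+02  7.000e-02 -2.544e+01] 0.12
19.30532739981695 [ 0.17548614 -0.16393907  2.34571391]
```

View pics/w5c.png

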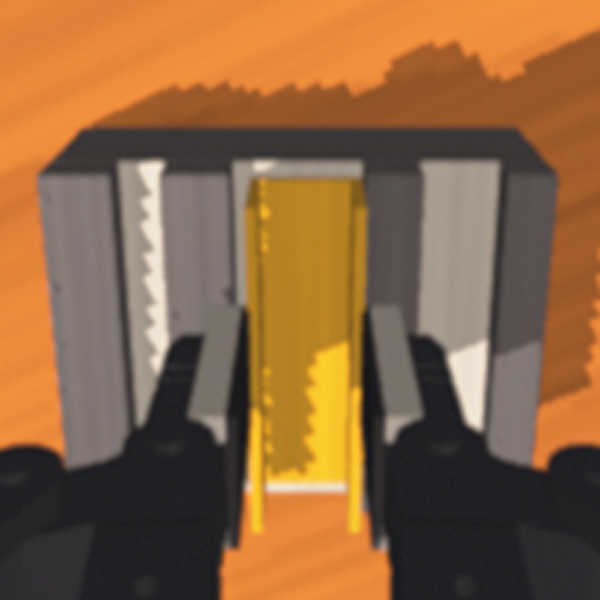

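The fingers closed to 19.3 mm with the channel held about midway along its length. Now lift.

Request:
{"name": "apply_moves", "arguments": {"targets": [{"x": 0.0, "y": 0.0, "z": -0.003, "spin": 0.0}, {"x": 0.0, "y": 0.0, "z": -0.01, "spin": 0.0}, {"x": 0.0, "y": 0.0, "z": -0.025, "spin": 0.0}, {"x": 0.0, "y": 0.0, "z": -0.045, "spin": 0.0}, {"x": 0.0, "y": 0.0, "z": -0.06, "spin": 0.0}, {"x": 0.0, "y": 0.0, "z": -0.06, "spin": 0.0}, {"x": 0.0, "y": 0.0, "z": -0.06, "spin": 0.0}]}}

```text
time: 5.2
position: [548.7, 167.6, 95.7]
ee_rot: [-179.7, 0.0, -25.4]
wrist_force: [0.5, 0.4, -0.5]
width: 18.6
```

Run:
```python
from h import *
st,s=shot("w6"); print(st["width"],st["wrist_force"])
cv2.imwrite("pics/w6c.png",cv2.resize(s["img"][150:350,180:380,::-1],None,fx=3,fy=3,interpolation=cv2.INTER_CUBIC))
from cell import *
s=snapshot("scene");cv2.imwrite("pics/s6c.png",cv2.resize(s["img"][150:240,270:390,::-1],None,fx=6,fy=6,interpolation=cv2.INTER_CUBIC))
```

```text
5.2 [548.7 167.6  95.7] [-1.7967e+02  1.0000e-02 -2.5440e+01] 1.35
18.55296573334818 [ 0.53611898  0.41577067 -0.54952553]
```

View pics/w6c.png

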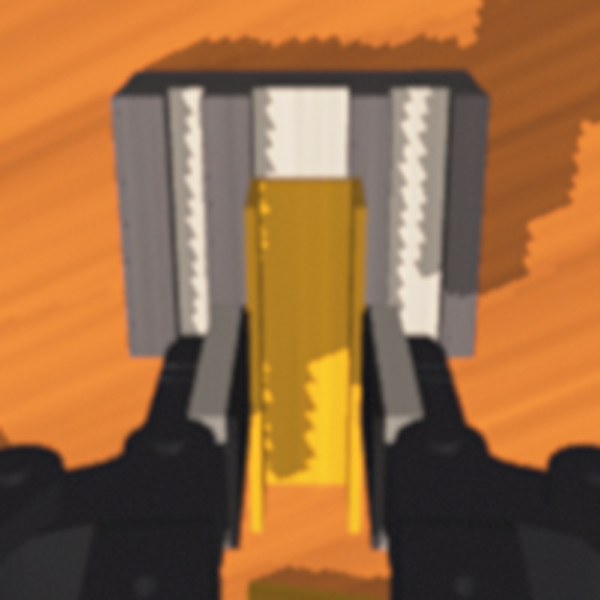

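View pics/s6c.png

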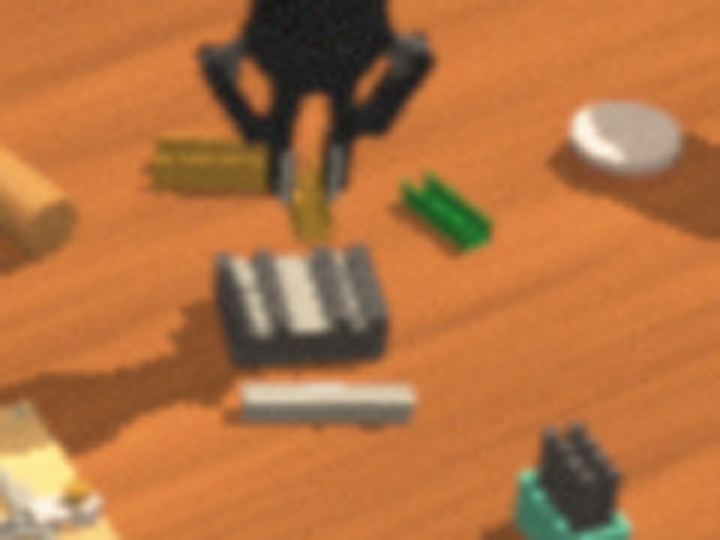

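Run:
```python
from h import *; import pickle
st,s=pickle.load(open("w6.pkl","rb"));c=cam(s,st)
e=ray(c,np.array([[246,205],[366,205],[357,533],[252,533]])/3+[180,150],st["position"][2]+5.9)
print(e.round(1),np.linalg.norm(np.diff(e,axis=0),axis=1))
R=Ro.from_euler("xyz",st["ee_rot"],degrees=True).as_matrix();off=R.T@(e.mean(0)-st["position"]);print("chan in tool",off.round(1))
d=e[0]+e[1]-e[2]-e[3];print(np.degrees(np.arctan2(d[1],d[0])))
yaw=-9.35;p=np.radians(yaw);Rb=np.array([[np.cos(p),-np.sin(p)],[np.sin(p),np.cos(p)]])
t=np.array([594.2,-157.5])+Rb@[-20,60]; print("chan target",t)
tc=t-Rb@[off[0],0]
print(tc);rel(st,[*tc,96],yaw)
```

```text
[[580.  163.6 101.6]
 [571.7 146.  101.6]
 [513.7 173.9 101.6]
 [521.9 191.4 101.6]] [19.45961735 64.4196907  19.38247517]
chan in tool [-2.1 -0.3 -5.9]
-25.637448500152715
chan target [584.21361092 -95.04784205]
[586.32279217 -95.39512396]
rel m [ 0.147   0.2213 -0.0016] spin -16.09 norm 265.7
```

Request:
{"name": "apply_moves", "arguments": {"targets": [{"x": 0.012, "y": 0.018, "z": 0.0, "spin": -1.5}, {"x": 0.032, "y": 0.048, "z": 0.0, "spin": -4}, {"x": 0.054, "y": 0.082, "z": 0.0, "spin": -7}, {"x": 0.077, "y": 0.116, "z": 0.0, "spin": -10}, {"x": 0.1, "y": 0.15, "z": 0.0, "spin": -13}, {"x": 0.122, "y": 0.184, "z": 0.0, "spin": -15}, {"x": 0.138, "y": 0.208, "z": 0.0, "spin": -16}, {"x": 0.147, "y": 0.221, "z": 0.0, "spin": -16}, {"x": 0.147, "y": 0.221, "z": 0.0, "spin": -16}, {"x": 0.147, "y": 0.221, "z": 0.0, "spin": -16}]}}

```text
time: 6.3
position: [584.8, -94.4, 92.2]
ee_rot: [-179.7, 0.2, -9.5]
wrist_force: [-0.7, 0.5, -0.7]
width: 18.5
```

Run:
```python
from h import *
st,s=shot("w7"); print(st["width"],st["wrist_force"])
rel(st,[586.3,-95.4,50],-9.35)
```

```text
6.3 [584.8 -94.4  92.2] [-1.7968e+02  1.6000e-01 -9.4900e+00] 1.23
18.49746670737044 [-0.69665992  0.46917452 -0.74136106]
rel m [0.0017 0.001  0.0422] spin -0.14 norm 42.3
```

View pics/w7.png

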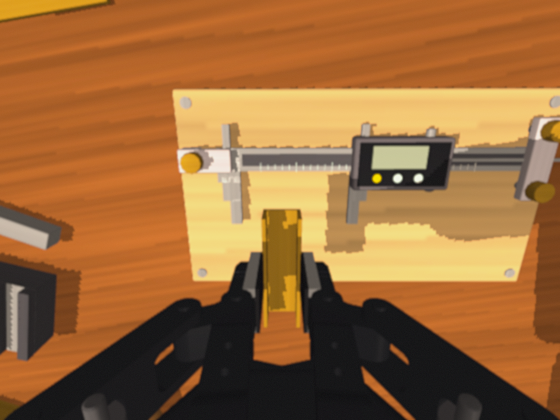

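Run:
```python
from h import *; import pickle
st,s=pickle.load(open("w7.pkl","rb"));c=cam(s,st)
P=ray(c,[[242.5,222],[347,222]],26);print(P.round(1))
p=np.radians(-9.35);Rb=np.array([[np.cos(p),-np.sin(p)],[np.sin(p),np.cos(p)]])
print((P[:,:2]-[594.2,-157.5])@Rb)
```

```text
[[ 590.4  -65.1   26. ]
 [ 577.7 -142.1   26. ]]
[[-18.78863261  90.55106723]
 [-18.80369606  12.5393198 ]]
```

Request:
{"name": "apply_moves", "arguments": {"targets": [{"x": 0.0015, "y": 0.001, "z": 0.012, "spin": 0.0}, {"x": 0.0015, "y": 0.001, "z": 0.03, "spin": 0.0}, {"x": 0.0015, "y": 0.001, "z": 0.045, "spin": 0.0}, {"x": 0.0015, "y": 0.001, "z": 0.054, "spin": 0.0}, {"x": 0.0015, "y": 0.001, "z": 0.055, "spin": 0.0}, {"x": 0.0015, "y": 0.001, "z": 0.055, "spin": 0.0}]}}

```text
time: 6.95
position: [586.1, -94.5, 37.1]
ee_rot: [-179.7, 0.2, -9.4]
wrist_force: [-0.1, -0.3, -1.0]
width: 18.6
```

Run:
```python
from h import *
st,s=shot("w8"); print(st["width"],st["wrist_force"])
rel(st,[586.3,-95.4,29],-9.35)
```

```text
6.95 [586.1 -94.5  37.1] [-179.68    0.18   -9.41] 0.93
18.580434828629425 [-0.10042548 -0.34357988 -0.95860701]
rel m [0.0004 0.0009 0.0081] spin -0.06 norm 8.1
```

View pics/w8.png

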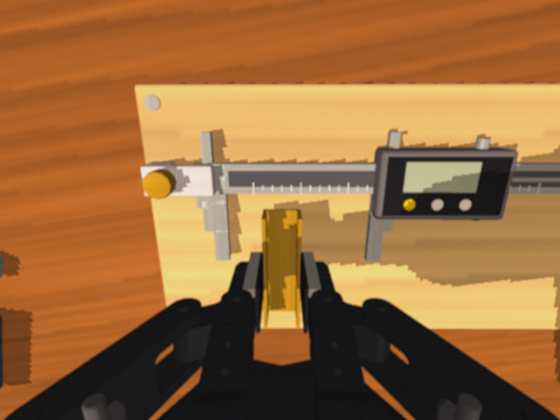

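The channel is between the jaws (inner edges at columns 230 and 367) and clear of the beam. I lower it the last bit.

Request:
{"name": "apply_moves", "arguments": {"targets": [{"x": 0.0003, "y": 0.0005, "z": 0.003, "spin": 0.0}, {"x": 0.0003, "y": 0.0005, "z": 0.006, "spin": 0.0}, {"x": 0.0003, "y": 0.0005, "z": 0.008, "spin": 0.0}, {"x": 0.0003, "y": 0.0005, "z": 0.0083, "spin": 0.0}, {"x": 0.0003, "y": 0.0005, "z": 0.0083, "spin": 0.0}]}}

```text
time: 7.5
position: [586.7, -95.2, 29.4]
ee_rot: [-179.7, 0.1, -9.4]
wrist_force: [0.1, -0.2, -0.4]
width: 19.1
```

Request:
{"name": "apply_moves", "arguments": {"targets": [{"x": 0.0, "y": 0.0, "z": 0.0005, "spin": 0.0}, {"x": 0.0, "y": 0.0, "z": 0.001, "spin": 0.0}, {"x": 0.0, "y": 0.0, "z": 0.0012, "spin": 0.0}, {"x": 0.0, "y": 0.0, "z": 0.0012, "spin": 0.0}]}}

```text
time: 7.9
position: [586.7, -95.2, 28.2]
ee_rot: [-179.7, 0.1, -9.4]
wrist_force: [-0.2, -0.1, -0.8]
width: 18.7
```

Request:
{"name": "apply_moves", "arguments": {"targets": [{"x": 0.0, "y": 0.0, "z": 0.0005, "spin": 0.0}, {"x": 0.0, "y": 0.0, "z": 0.001, "spin": 0.0}, {"x": 0.0, "y": 0.0, "z": 0.001, "spin": 0.0}]}}

```text
time: 8.2
position: [586.7, -95.2, 28.1]
ee_rot: [-179.7, 0.1, -9.4]
wrist_force: [-3.9, 0.1, 6.2]
width: 18.9
```

The force rose to 6 N, so the channel is on the board. Release.

Request:
{"name": "apply_moves", "arguments": {"targets": [{"x": 0.0, "y": 0.0, "z": 0.0, "spin": 0.0}, {"x": 0.0, "y": 0.0, "z": 0.0, "spin": 0.0}, {"x": 0.0, "y": 0.0, "z": 0.0, "spin": 0.0}, {"x": 0.0, "y": 0.0, "z": 0.0, "spin": 0.0}], "hand": 0.1}}

```text
time: 8.6
position: [586.7, -95.3, 28.0]
ee_rot: [-179.7, 0.1, -9.4]
wrist_force: [0.7, -1.2, -1.0]
width: 38.7
```

Request:
{"name": "apply_moves", "arguments": {"targets": [{"x": 0.0, "y": 0.0, "z": -0.005, "spin": 0.0}, {"x": 0.0, "y": 0.0, "z": -0.02, "spin": 0.0}, {"x": 0.0, "y": 0.0, "z": -0.05, "spin": 0.0}, {"x": 0.0, "y": 0.0, "z": -0.08, "spin": 0.0}, {"x": 0.0, "y": 0.0, "z": -0.1, "spin": 0.0}, {"x": 0.0, "y": 0.0, "z": -0.1, "spin": 0.0}, {"x": 0.0, "y": 0.0, "z": -0.1, "spin": 0.0}]}}

```text
time: 9.3
position: [587.3, -96.0, 129.1]
ee_rot: [-179.7, 0.0, -9.4]
wrist_force: [-0.4, 0.1, -1.1]
width: 38.4
```

Run:
```python
from h import *
st,s=shot("w9"); print(st["width"],st["wrist_force"])
cv2.imwrite("pics/w9c.png",cv2.resize(s["img"][80:300,150:490,::-1],None,fx=2.35,fy=2.35,interpolation=cv2.INTER_CUBIC))
```

```text
9.3 [587.3 -96.  129.1] [-1.797e+02  3.000e-02 -9.410e+00] 1.84
38.4108512955308 [-0.36840427  0.13303824 -1.12074835]
```

View pics/w9c.png

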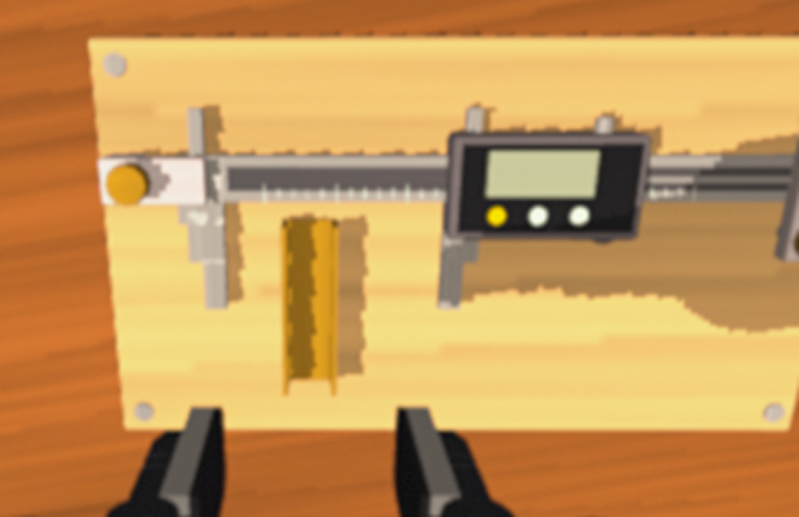

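The channel lies open side up and parallel to the jaws, at crop columns 283–338, with the fixed jaw ending at 228 and the moving jaw starting at 438. Next I turn 90° and go behind the slide housing to push its rear face.

Run:
```python
from h import *; from cell import *
st=get_state();print(st["joint_positions"].round(1))
p=np.radians(-9.35);Rb=np.array([[np.cos(p),-np.sin(p)],[np.sin(p),np.cos(p)]])
t=np.array([594.2,-157.5])+Rb@[27,-80];print(t)
rel(st,[*t,110],80.65); rel(st,[*t,110],-99.35)
```

```text
[-17.   14.   97.5   0.3  68.8  82.3]
[ 607.84409021 -240.82369892]
rel m [0.0449 0.1398 0.0168] spin -90.06 norm 147.8
rel m [0.0449 0.1398 0.0168] spin 89.94 norm 147.8
```

Request:
{"name": "apply_moves", "arguments": {"targets": [{"x": 0.004, "y": 0.013, "z": 0.0, "spin": -8}, {"x": 0.008, "y": 0.026, "z": 0.0, "spin": -16}, {"x": 0.012, "y": 0.039, "z": 0.0, "spin": -24}, {"x": 0.016, "y": 0.052, "z": 0.0, "spin": -32}, {"x": 0.02, "y": 0.065, "z": 0.0, "spin": -40}, {"x": 0.024, "y": 0.078, "z": 0.0, "spin": -48}, {"x": 0.028, "y": 0.091, "z": 0.0, "spin": -56}, {"x": 0.032, "y": 0.104, "z": 0.0, "spin": -64}, {"x": 0.036, "y": 0.117, "z": 0.0, "spin": -72}, {"x": 0.04, "y": 0.13, "z": 0.0, "spin": -80}, {"x": 0.045, "y": 0.14, "z": 0.0, "spin": -88}, {"x": 0.045, "y": 0.14, "z": 0.0, "spin": -90}], "hand": 1}}

```text
time: 10.55
position: [607.0, -242.2, 124.7]
ee_rot: [-179.7, -0.3, 80.8]
wrist_force: [-0.8, -0.4, 0.6]
width: -0.1
```

Request:
{"name": "apply_moves", "arguments": {"targets": [{"x": 0.0, "y": 0.0, "z": 0.0, "spin": 0.0}, {"x": 0.0, "y": 0.0, "z": 0.0, "spin": 0.0}]}}

```text
time: 10.75
position: [605.9, -241.6, 122.8]
ee_rot: [-179.5, -0.4, 80.7]
wrist_force: [0.3, -0.6, 0.2]
width: 0.3
```

Run:
```python
from h import *
st,s=shot("w10"); print(st["width"],st["wrist_force"])
p=np.radians(-9.35);Rb=np.array([[np.cos(p),-np.sin(p)],[np.sin(p),np.cos(p)]])
t=np.array([594.2,-157.5])+Rb@[27,-80];print(t)
rel(st,[*t,60],80.65)
```

```text
10.75 [ 605.9 -241.6  122.8] [-179.5    -0.41   80.69] 0.56
0.32432819364221105 [ 0.26511756 -0.63351676  0.23877081]
[ 607.84409021 -240.82369892]
rel m [0.0007 0.0024 0.0628] spin 0.04 norm 62.8
```

View pics/w10.png

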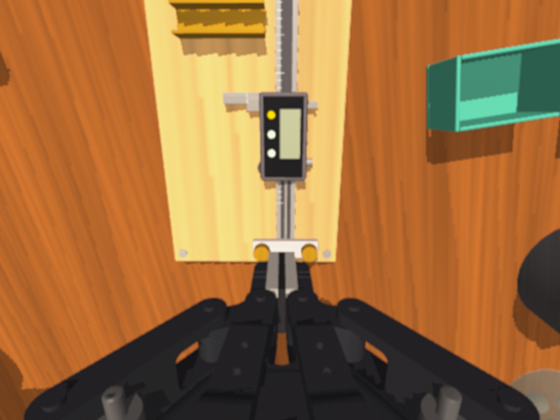

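Run:
```python
from h import *; import pickle
st,s=pickle.load(open("w10.pkl","rb"));c=cam(s,st)
p=np.radians(-9.35);Rb=np.array([[np.cos(p),-np.sin(p)],[np.sin(p),np.cos(p)]])
for n,uv,z in [("rear",[[262,180],[305,180]],35),("clampfront",[[253,240],[318,240]],30),("boardend",[[175,262],[336,262]],18),("screwtop",[[262,246],[309,246]],42)]:
    P=ray(c,uv,z);print(n,((P[:,:2]-[594.2,-157.5])@Rb).round(1))
print(((st["position"][:2]-[594.2,-157.5])@Rb))
```

```text
rear [[  9.4 -52.4]
 [ 43.2 -52.3]]
clampfront [[   0.3 -106.1]
 [  56.1 -105.9]]
boardend [[ -74.2 -134. ]
 [  75.  -133.2]]
screwtop [[   8.8 -106.1]
 [  47.4 -105.9]]
[ 25.16858706 -81.13231793]
```

The housing's rear face is at board y = -52 and the clamp's front at -106, so there is room for the shut fingers at -80. Go down.

Request:
{"name": "apply_moves", "arguments": {"targets": [{"x": 0.001, "y": 0.002, "z": 0.02, "spin": 0.0}, {"x": 0.001, "y": 0.002, "z": 0.05, "spin": 0.0}, {"x": 0.001, "y": 0.002, "z": 0.075, "spin": 0.0}, {"x": 0.001, "y": 0.002, "z": 0.085, "spin": 0.0}, {"x": 0.001, "y": 0.002, "z": 0.09, "spin": 0.0}, {"x": 0.001, "y": 0.002, "z": 0.092, "spin": 0.0}, {"x": 0.001, "y": 0.002, "z": 0.092, "spin": 0.0}]}}

```text
time: 11.5
position: [608.4, -240.6, 32.4]
ee_rot: [-179.6, -0.4, 80.7]
wrist_force: [-0.2, 1.0, 1.4]
width: -0.1
```

Run:
```python
from h import *
st,s=shot("w11"); print(st["width"],st["wrist_force"])
cv2.imwrite("pics/w11c.png",cv2.resize(s["img"][0:320,140:440,::-1],None,fx=1.8,fy=1.8,interpolation=cv2.INTER_CUBIC))
p=np.radians(-9.35);Rb=np.array([[np.cos(p),-np.sin(p)],[np.sin(p),np.cos(p)]])
t=np.array([594.2,-157.5])+Rb@[27,-67]
rel(st,[*t,29.5],80.65)
```

```text
11.5 [ 608.4 -240.6   32.4] [-179.63   -0.36   80.7 ] 0.65
-0.1337841851539126 [-0.24819009  0.99293154  1.41405137]
rel m [ 0.0126 -0.0005  0.003 ] spin 0.05 norm 13.0
```

View pics/w11c.png

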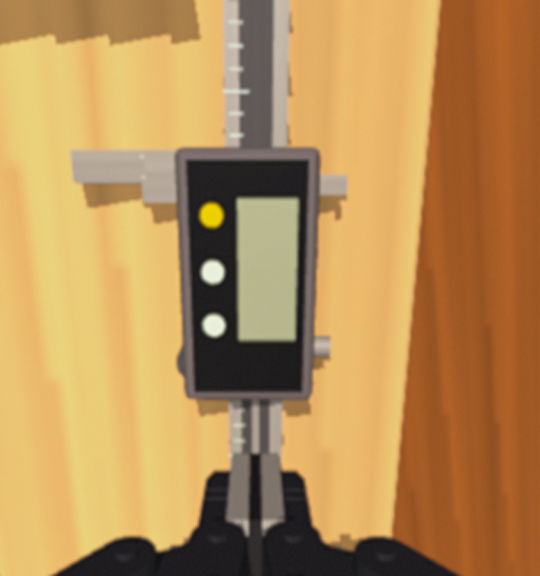

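Request:
{"name": "apply_moves", "arguments": {"targets": [{"x": 0.0, "y": 0.0, "z": 0.0015, "spin": 0.0}, {"x": 0.0, "y": 0.0, "z": 0.003, "spin": 0.0}, {"x": 0.0, "y": 0.0, "z": 0.003, "spin": 0.0}, {"x": 0.004, "y": 0.0, "z": 0.003, "spin": 0.0}, {"x": 0.008, "y": 0.0, "z": 0.003, "spin": 0.0}, {"x": 0.011, "y": 0.0, "z": 0.003, "spin": 0.0}, {"x": 0.011, "y": 0.0, "z": 0.003, "spin": 0.0}]}}

```text
time: 12.25
position: [610.4, -229.1, 29.7]
ee_rot: [-179.7, -0.4, 80.7]
wrist_force: [0.0, -0.2, 0.3]
width: -0.2
```

Request:
{"name": "apply_moves", "arguments": {"targets": [{"x": 0.002, "y": 0.0, "z": 0.0, "spin": 0.0}, {"x": 0.004, "y": 0.0, "z": 0.0, "spin": 0.0}, {"x": 0.006, "y": 0.0, "z": 0.0, "spin": 0.0}, {"x": 0.008, "y": 0.0, "z": 0.0, "spin": 0.0}, {"x": 0.01, "y": 0.0, "z": 0.0, "spin": 0.0}, {"x": 0.012, "y": 0.0, "z": 0.0, "spin": 0.0}, {"x": 0.014, "y": 0.0, "z": 0.0, "spin": 0.0}, {"x": 0.016, "y": 0.0, "z": 0.0, "spin": 0.0}]}}

```text
time: 13.05
position: [613.0, -213.2, 29.8]
ee_rot: [-179.7, -0.4, 80.7]
wrist_force: [-0.2, -2.6, -1.0]
width: -0.1
```

Run:
```python
from h import *
st,s=shot("w12"); print(st["width"],st["wrist_force"])
cv2.imwrite("pics/w12c.png",cv2.resize(s["img"][0:320,140:440,::-1],None,fx=1.8,fy=1.8,interpolation=cv2.INTER_CUBIC))
p=np.radians(-9.35);Rb=np.array([[np.cos(p),-np.sin(p)],[np.sin(p),np.cos(p)]])
print((st["position"][:2]-[594.2,-157.5])@Rb)
```

```text
13.05 [ 613.  -213.2   29.8] [-179.65   -0.36   80.74] 1.77
-0.12265256015153421 [-0.19815094 -2.55414509 -0.97823179]
[ 27.63470714 -51.86584223]
```

View pics/w12c.png

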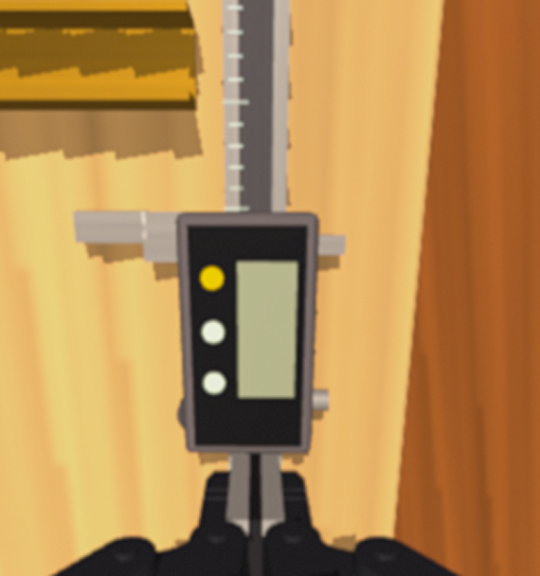

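The fingers are in contact and the slide moves at about 2.6 N, matching its friction. I keep pushing.

Request:
{"name": "apply_moves", "arguments": {"targets": [{"x": 0.002, "y": 0.0, "z": 0.0, "spin": 0.0}, {"x": 0.004, "y": 0.0, "z": 0.0, "spin": 0.0}, {"x": 0.006, "y": 0.0, "z": 0.0, "spin": 0.0}, {"x": 0.008, "y": 0.0, "z": 0.0, "spin": 0.0}, {"x": 0.01, "y": 0.0, "z": 0.0, "spin": 0.0}, {"x": 0.012, "y": 0.0, "z": 0.0, "spin": 0.0}, {"x": 0.014, "y": 0.0, "z": 0.0, "spin": 0.0}, {"x": 0.016, "y": 0.0, "z": 0.0, "spin": 0.0}, {"x": 0.018, "y": 0.0, "z": 0.0, "spin": 0.0}, {"x": 0.02, "y": 0.0, "z": 0.0, "spin": 0.0}, {"x": 0.021, "y": 0.0, "z": 0.0, "spin": 0.0}, {"x": 0.022, "y": 0.0, "z": 0.0, "spin": 0.0}]}}

```text
time: 14.3
position: [616.6, -191.0, 29.9]
ee_rot: [-179.6, -0.4, 80.8]
wrist_force: [-0.1, -2.5, -0.9]
width: 0.1
```

Run:
```python
from h import *
st,s=shot("w13"); print(st["width"],st["wrist_force"])
cv2.imwrite("pics/w13c.png",cv2.resize(s["img"][0:320,140:440,::-1],None,fx=1.8,fy=1.8,interpolation=cv2.INTER_CUBIC))
p=np.radians(-9.35);Rb=np.array([[np.cos(p),-np.sin(p)],[np.sin(p),np.cos(p)]])
print((st["position"][:2]-[594.2,-157.5])@Rb)
```

```text
14.3 [ 616.6 -191.    29.9] [-179.65   -0.38   80.75] 0.87
0.14596069414776594 [-0.12855377 -2.52252775 -0.87428186]
[ 27.53672531 -29.41454776]
```

View pics/w13c.png

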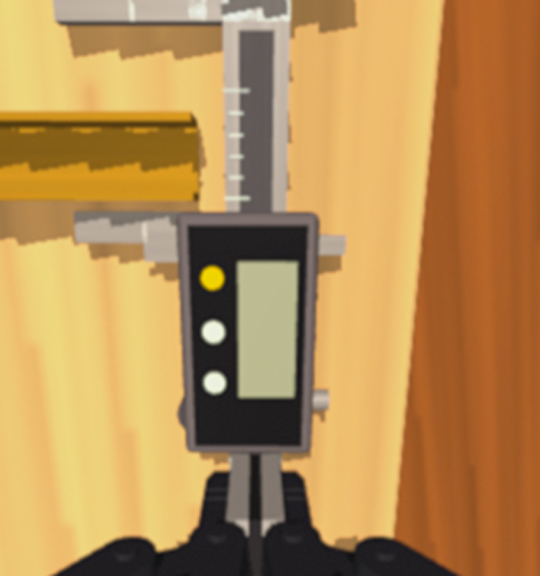

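The channel is still square and about to meet the moving jaw.

Request:
{"name": "apply_moves", "arguments": {"targets": [{"x": 0.0015, "y": 0.0, "z": 0.0, "spin": 0.0}, {"x": 0.003, "y": 0.0, "z": 0.0, "spin": 0.0}, {"x": 0.0045, "y": 0.0, "z": 0.0, "spin": 0.0}, {"x": 0.006, "y": 0.0, "z": 0.0, "spin": 0.0}, {"x": 0.0075, "y": 0.0, "z": 0.0, "spin": 0.0}, {"x": 0.009, "y": 0.0, "z": 0.0, "spin": 0.0}, {"x": 0.0105, "y": 0.0, "z": 0.0, "spin": 0.0}, {"x": 0.012, "y": 0.0, "z": 0.0, "spin": 0.0}, {"x": 0.0135, "y": 0.0, "z": 0.0, "spin": 0.0}, {"x": 0.015, "y": 0.0, "z": 0.0, "spin": 0.0}]}}

```text
time: 15.35
position: [619.0, -175.9, 29.9]
ee_rot: [-179.6, -0.4, 80.8]
wrist_force: [0.5, -1.8, -2.4]
width: 0.2
```

Run:
```python
from h import *
st,s=shot("w14"); print(st["width"],st["wrist_force"])
cv2.imwrite("pics/w14c.png",cv2.resize(s["img"][0:320,140:440,::-1],None,fx=1.8,fy=1.8,interpolation=cv2.INTER_CUBIC))
p=np.radians(-9.35);Rb=np.array([[np.cos(p),-np.sin(p)],[np.sin(p),np.cos(p)]])
print((st["position"][:2]-[594.2,-157.5])@Rb)
```

```text
15.35 [ 619.  -175.9   29.9] [-179.64   -0.38   80.76] 1.28
0.1961570166117089 [ 0.45692955 -1.84187882 -2.44397512]
[ 27.47769447 -14.1485771 ]
```

View pics/w14c.png

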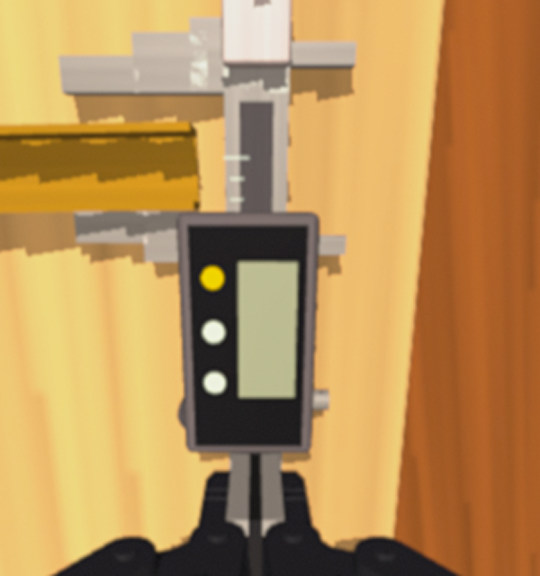

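Run:
```python
from h import *; import pickle
st,s=pickle.load(open("w14.pkl","rb"));c=cam(s,st)
p=np.radians(-9.35);Rb=np.array([[np.cos(p),-np.sin(p)],[np.sin(p),np.cos(p)]])
cr=lambda q:np.array(q)/1.8+[140,0]
for z,uv in [(26,[[90,94],[90,212]]),(34,[[195,122],[198,210]])]:
    P=ray(c,cr(uv),z);print(((P[:,:2]-[594.2,-157.5])@Rb).round(1))
```

```text
[[-13.   90.6]
 [-15.6  62.8]]
[[13.5 83.3]
 [13.6 63.5]]
```

About 7.5 mm remains.

Request:
{"name": "apply_moves", "arguments": {"targets": [{"x": 0.001, "y": 0.0, "z": 0.0, "spin": 0.0}, {"x": 0.002, "y": 0.0, "z": 0.0, "spin": 0.0}, {"x": 0.003, "y": 0.0, "z": 0.0, "spin": 0.0}, {"x": 0.004, "y": 0.0, "z": 0.0, "spin": 0.0}, {"x": 0.005, "y": 0.0, "z": 0.0, "spin": 0.0}, {"x": 0.0055, "y": 0.0, "z": 0.0, "spin": 0.0}, {"x": 0.006, "y": 0.0, "z": 0.0, "spin": 0.0}]}}

```text
time: 16.1
position: [620.0, -169.7, 30.0]
ee_rot: [-179.6, -0.4, 80.8]
wrist_force: [-0.9, -3.6, -1.1]
width: 0.3
```

Request:
{"name": "apply_moves", "arguments": {"targets": [{"x": 0.0003, "y": 0.0, "z": 0.0, "spin": 0.0}, {"x": 0.0006, "y": 0.0, "z": 0.0, "spin": 0.0}, {"x": 0.0008, "y": 0.0, "z": 0.0, "spin": 0.0}]}}

```text
time: 16.4
position: [620.2, -168.9, 30.0]
ee_rot: [-179.6, -0.4, 80.8]
wrist_force: [0.5, -2.0, -1.6]
width: -0.1
```

Request:
{"name": "apply_moves", "arguments": {"targets": [{"x": 0.0003, "y": 0.0, "z": 0.0, "spin": 0.0}, {"x": 0.0006, "y": 0.0, "z": 0.0, "spin": 0.0}]}}

```text
time: 16.6
position: [620.3, -168.3, 30.0]
ee_rot: [-179.6, -0.4, 80.8]
wrist_force: [0.5, -2.9, -1.2]
width: 0.0
```

Request:
{"name": "apply_moves", "arguments": {"targets": [{"x": 0.0003, "y": 0.0, "z": 0.0, "spin": 0.0}, {"x": 0.0005, "y": 0.0, "z": 0.0, "spin": 0.0}]}}

```text
time: 16.8
position: [620.3, -167.9, 30.0]
ee_rot: [-179.6, -0.4, 80.8]
wrist_force: [-0.5, -3.7, -1.5]
width: 0.1
```

Run:
```python
from h import *
st,s=shot("w15"); print(st["wrist_force"])
cv2.imwrite("pics/w15c.png",cv2.resize(s["img"][30:180,150:320,::-1],None,fx=4,fy=4,interpolation=cv2.INTER_CUBIC))
```

```text
16.8 [ 620.3 -167.9   30. ] [-179.64   -0.38   80.76] 0.22
[-0.48313244 -3.68921732 -1.51383515]
```

View pics/w15c.png

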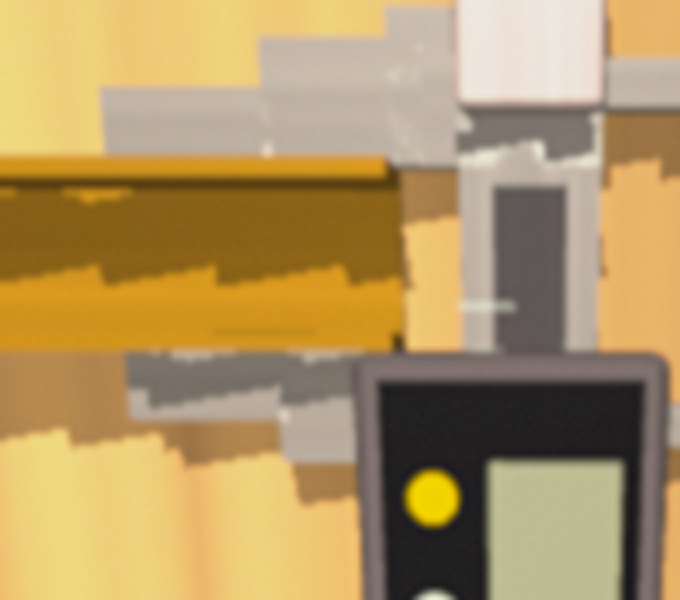

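Very nearly shut, so I advance in small steps until the force rises.

Request:
{"name": "apply_moves", "arguments": {"targets": [{"x": 0.0003, "y": 0.0, "z": 0.0, "spin": 0.0}, {"x": 0.0006, "y": 0.0, "z": 0.0, "spin": 0.0}]}}

```text
time: 17.05
position: [620.4, -167.8, 30.0]
ee_rot: [-179.6, -0.3, 80.8]
wrist_force: [0.4, -5.6, -2.8]
width: -0.2
```

Request:
{"name": "apply_moves", "arguments": {"targets": [{"x": 0.0003, "y": 0.0, "z": 0.0, "spin": 0.0}, {"x": 0.0006, "y": 0.0, "z": 0.0, "spin": 0.0}]}}

```text
time: 17.25
position: [620.4, -167.8, 30.1]
ee_rot: [-179.7, -0.3, 80.8]
wrist_force: [0.3, -5.8, -2.4]
width: -0.3
```

Request:
{"name": "apply_moves", "arguments": {"targets": [{"x": 0.0006, "y": 0.0, "z": 0.0, "spin": 0.0}, {"x": 0.0012, "y": 0.0, "z": 0.0, "spin": 0.0}, {"x": 0.0012, "y": 0.0, "z": 0.0, "spin": 0.0}]}}

```text
time: 17.55
position: [620.4, -167.7, 30.1]
ee_rot: [-179.7, -0.2, 80.8]
wrist_force: [-1.0, -8.4, -2.5]
width: 0.2
```

The position has stalled while the force rises to 8.4 N, so the jaws are shut on the channel. I back off and raise the hand.

Request:
{"name": "apply_moves", "arguments": {"targets": [{"x": -0.003, "y": 0.0, "z": 0.0, "spin": 0.0}, {"x": -0.008, "y": 0.0, "z": 0.0, "spin": 0.0}, {"x": -0.012, "y": 0.0, "z": -0.002, "spin": 0.0}, {"x": -0.014, "y": 0.0, "z": -0.015, "spin": 0.0}, {"x": -0.014, "y": 0.0, "z": -0.05, "spin": 0.0}, {"x": -0.014, "y": 0.0, "z": -0.09, "spin": 0.0}, {"x": -0.02, "y": 0.0, "z": -0.12, "spin": 0.0}, {"x": -0.02, "y": 0.0, "z": -0.12, "spin": 0.0}, {"x": -0.02, "y": 0.0, "z": -0.12, "spin": 0.0}]}}

```text
time: 18.45
position: [618.7, -188.3, 152.3]
ee_rot: [-179.8, -0.2, 80.8]
wrist_force: [0.1, -0.5, 0.1]
width: 0.0
```

Run:
```python
from h import *; from cell import *
st,s=shot("w16"); print(st["wrist_force"])
cv2.imwrite("pics/w16c.png",cv2.resize(s["img"][60:210,170:330,::-1],None,fx=4,fy=4,interpolation=cv2.INTER_CUBIC))
s=snapshot("top");cv2.imwrite("pics/t16.png",s["img"][:,:,::-1])
s=snapshot("scene");cv2.imwrite("pics/s16.png",s["img"][:,:,::-1])
```

```text
18.45 [ 618.7 -188.3  152.3] [-1.7984e+02 -1.6000e-01  8.0750e+01] 2.46
[ 0.11496297 -0.51280028  0.07052027]
```

View pics/w16c.png

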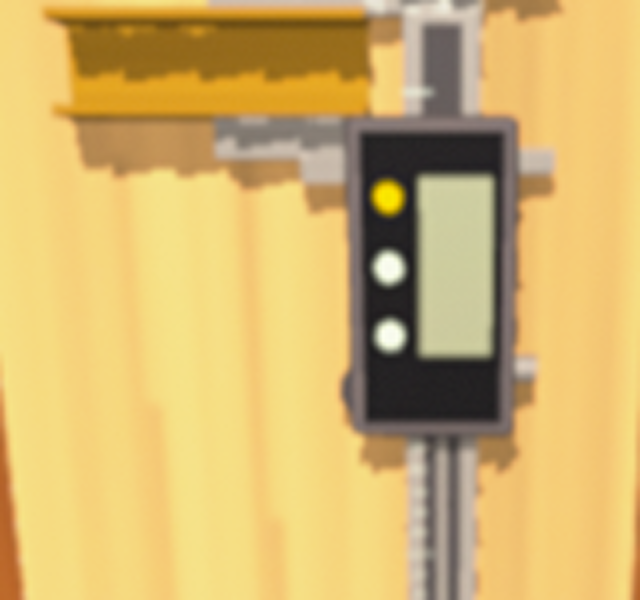

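View pics/t16.png

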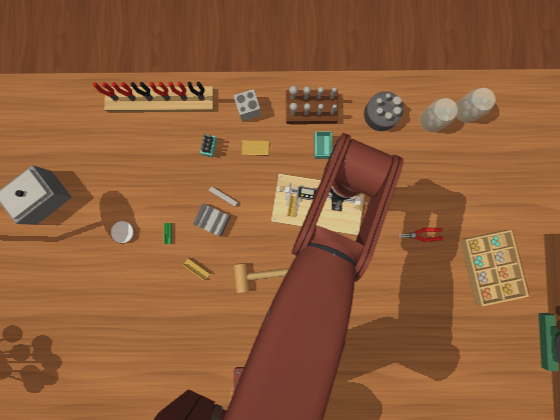

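View pics/s16.png

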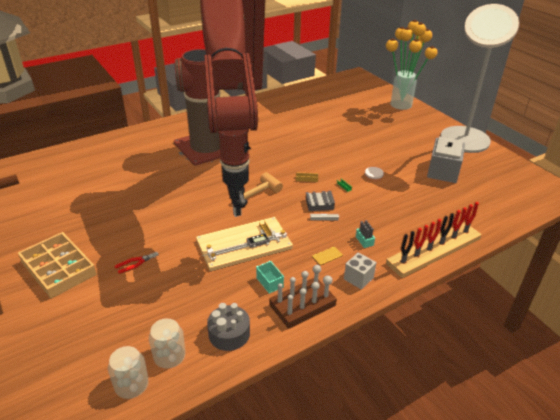

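Run:
```python
import cv2
a=cv2.imread("pics/w16.png"); cv2.imwrite("pics/w16d.png",cv2.resize(a[30:110,170:310],None,fx=5.5,fy=5.5,interpolation=cv2.INTER_CUBIC))
```

```text
(no output)
```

View pics/w16d.png

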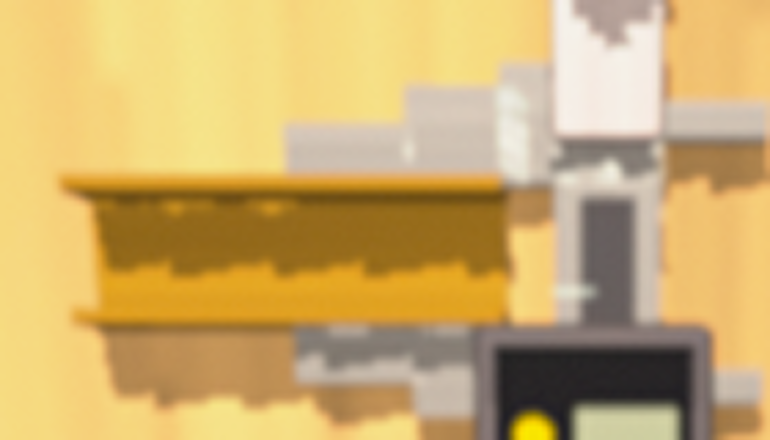

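Run:
```python
from h import *; import pickle
st,s=pickle.load(open("w16.pkl","rb"));c=cam(s,st)
p=np.radians(-9.35);Rb=np.array([[np.cos(p),-np.sin(p)],[np.sin(p),np.cos(p)]])
cr=lambda q:np.array(q)/5.5+[170,30]
for n,z,uv in [("fixed",26,[[525,187]]),("housing front",35,[[590,326]]),("chan top",34,[[100,177],[498,178],[498,325],[110,325]]),("jawtips",26,[[287,150],[297,350]])]:
    P=ray(c,cr(uv),z);print(n,((P[:,:2]-[594.2,-157.5])@Rb).round(1))
from cell import finish_job
finish_job()
```

```text
fixed [[15.9 90.2]]
housing front [[25.6 70.4]]
chan top [[-45.   90.4]
 [ 12.4  90.3]
 [ 12.   70.6]
 [-45.4  70.5]]
jawtips [[-19.3  95.2]
 [-19.4  67.5]]
the job is handed in; nothing more can be done
```

The brass channel is out of the forming block and lies open side up on the gauging board, with the caliper closed on it. The job is handed in, at about 18.5 s of the 58 s allowed.

- **How it was done:** I set the channel down about square between the open jaws, then pushed the slide's rear face with shut fingers at 2 to 4 N. I stopped when the hand no longer moved and the force reached 8.4 N, then backed off and lifted clear.
- **Last measurements:** The jaw gap is about 19.8 mm (faces at board y = 90.2 and 70.4), and the channel's walls lie at 90.3 and 70.6. The channel is parallel to the jaws and covers about 31 of their 40 mm length.
- **Other things on the bench:** In the final pictures nothing else appears to have moved, though I checked this only by eye. The robot is touching nothing, with the wrist force near 0.

No check failed. Camera positions agreed within about 3 mm between views, and a direct reading of the caliper display was not available.

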